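Free the shaker's tube rack: knurled nut two turns, clamp bar back

TASK

The rack of micro tubes on the bench shaker is locked in by a clamp bar under a knurled hand nut. Working with the fingertips only, pinching and gripping nothing, roll the nut's knurled rim anticlockwise (seen from above) by two full turns, to the nearest quarter turn, while the bar stays put; then push the bar by its upturned tail all the way back from the rack until its slot stops it. Leave the rack and everything else standing where it is.

Things in the scene. Friction and masses are not known exactly. Their poses are not given: they have to be found in the camera images.
- shaker: Orbital shaker, still, fixed to the bench; white and grey, flat tray 240 x 300 mm (x, y) on top with a black mat, panel facing the robot. Origin: centre of its underside; x to the back, y left, z up. Mat top at z = 100 mm; other heights are given above the mat. Along y: fence (36 mm high) at 113 mm, rack at 78, bar's jaw at 37, nut at -35, bar's tail at -115. Tray rim 6 mm high, front and back.
- nut_top (a point): Centre of the top of the knurled steel hand nut, on its upright axis, 32 mm above the mat when tight. Knurled rim 50 mm in diameter, 18 mm high, its lower edge 14 mm above the mat. A fixed 10 mm stud stands out of its centre to 46 mm above the mat. A 5 mm black stripe runs from the stud to the rim along this frame's x and turns with the nut; it starts in any direction. The nut rises 3 mm per turn.
- nut (a joint): Turning of the hand nut in rad: 0 when tight (always at the start), growing anticlockwise seen from above; a full turn is 6.283. It has about 0.04 N m of drag (under 2 N at the rim), stays where it is left, and stops at 20.5.
- clamp_bar (a joint): How far the clamp bar is drawn back from the rack, in m, along the shaker's -y: 0 at the start, 0.026 when the slot's end meets the stud. The nut's collar sits in a seat 5 mm deep in the bar and blocks it (1 to 2 mm of play) until the nut has made 1.5 to 1.7 turns; then it slides with 2.5 to 5 N and stays where it is left.
- bar_tail (a point): Middle of the inner face (towards the nut) of the bar's upturned tail, 20 mm above the mat; axes as the shaker's. The tail is a steel lip 44 mm wide (x), 4 mm thick, its top 30 mm above the mat. Pushed on this face towards -y it draws the bar back. From here to the nut's rim lies 55 mm of flat tongue, 44 mm wide, its top 9 mm above the mat, between two guide strips 7 mm high.
- tube_rack: White rack of 1.5 ml micro tubes, loose, 186 x 64 mm and 42 mm high with the tubes' caps, 0.45 kg, long side along the shaker's x between jaw and fence. Origin: centre of its underside. To be left in place.
- marker: White and black marker pen, 118 mm long and 13 mm thick, lying along y on the front edge of the shaker's mat. Origin: middle of its underside. To be left alone.
- tip_box: Pipette tip box with clear lid, 121 x 83 x 72 mm, on the bench right of the shaker. Origin: centre of its underside. To be left alone.
- blood_rack: Steel wire rack 205 x 95 x 62 mm with red-capped blood tubes up to 102 mm high, on the bench to the left. Origin: centre of its underside. To be left alone.
- wash_bottle: White squeeze bottle with a bent spout, 64 mm in diameter, 188 mm high, behind the shaker, left or right. Origin: centre of its underside. To be left alone.
- reagent: Glass bottle with a blue cap, 60 mm in diameter, 115 mm high, behind the shaker, left or right. Origin: centre of its underside. To be left alone.
- beaker: Small glass beaker, 64 mm in diameter, 80 mm high, on the bench at the front right. Origin: centre of its underside. To be left alone.
- timer: Flat white bench timer, 45 x 65 x 20 mm, on the bench at the front left. Origin: centre of its underside. To be left alone.
- specimen_cup: Clear specimen cup with an orange lid, 54 mm in diameter, 55 mm high, on the bench at the left. Origin: centre of its underside. To be left alone.
Not all that is in view belongs to the job. Leave any orange look-alike of the tube_rack alone.

How it is judged:
By the outcome, as a careful person would: the job done as asked, in the order asked, and still so for the second after the job is handed in, with the robot touching nothing.
It also fails if it takes over 58 s, if anything falls off the work surface, if the arm or the gripper's body presses on something with over 40 N, if the wrist force passes 120 N, or if a joint passes its speed limit or range.

ROBOT

A 6-joint arm with a two-finger parallel gripper is mounted at the origin on the work surface. World frame = base frame: x ahead of the robot, y to its left, z up, the work surface at z = 0. Lengths are in m, angles in rad, forces in N, time in s.
With the tool pointing down it reaches from about 0.35 to 0.85 m from the base axis. Payload 8.1 kg.
Tool frame: the origin (TCP) lies on the mounting face of the last link; the fingertips stand 186 mm ahead of it and the grasp point (between the pads) lies 167 mm ahead of it; z points along the fingers, y is the line along which they close (so a half turn about z gives the same grasp; the last joint's range is limited). The gripper opens to 93 mm and grips with 3 to 60 N. Pads are 15 mm wide; open, the fingers measure 128 mm over their backs; the gripper's body (75 mm by 188 mm) begins 65 mm behind the grasp point.
Start: joints at [1.169, 0.13, 1.488, -0, 1.523, -0.085], TCP at [0.187, 0.57, 0.405] pointing down, gripper open.
Joint ranges: [-2.96, 2.96], [-0.89, 2.26], [0.02, 2.5], [-1.34, 4.48], [0, 2.73], [-2.66, 2.66]. Speed limits (rad/s): [2.39, 2.39, 2.79, 3.14, 3.14, 3.14].

INTERFACE

Orientations are given as a rotation vector (axis times angle).
In Python, from plant import * gives the robot as it stands. The module is installed in compiled form; this text tells all that it offers.
- The arm moves only by the tool arm_command, never from a script. Its argument "increments" is a list of rows, each a list of 6 numbers: the shift along the tool's x, y, z in units of 0.2 m (1.0 is 0.2 m), then the turn, a rotation vector about the tool's x, y, z in units of pi rad (1.0 is pi rad). A call has exactly 5 rows; each row is the pose to reach, as a shift and turn from the pose commanded when the call began, along the tool's axes at that moment, turning the shorter way round; what a row does not reach only later rows make up. A row lasts 1/8 s, in which the tool goes at most 62.5 mm and 10.7 degrees, less where a joint would pass 70% of its speed; a pose out of reach is approached as far as the arm can. A call with a number of a shift or a turn outside -1 to 1 is refused whole. A call with a gripper value outside its range is refused whole. "fingers" is the closure, from -1 (fully open) to 1 (shut), set as the call begins (left out, the last holds). The fingers move at their own pace and stop on an object; "force" is the grip in N (left out, the last holds). Time passes only in rows, so rows that repeat a pose let the fingers close, or fill a call up. It gives the time, the measured TCP pose, the force, the opening and the grip force at its end, in the units of the state.
- read_state(): the state, without advancing time (a new reading comes with each control period).
- read_camera(name): name is "side" or "top" or "wrist"; returns a dict with "image" (480x640x3 uint8, red, green, blue), "fx", "fy", "cx", "cy" (pixels), "T" (4x4, takes a point from camera to world coordinates). Camera axes: x right, y down, z forward; pixel columns grow to the right and rows downward; lengths in m; the calibration is good to about 2 mm. The wrist camera is an equidistant fisheye: a pixel r from the principal point sees the ray r / f radians off the axis. A picture is of the moment at which its call begins. There is no depth.
- close_job(): hands the job in; it is judged then, once.
The state is a dict: "t": time; "q": joint angles; "dq": joint speeds; "joint_torque": joint torques, N m; "tool_pos": TCP position; "orientation": TCP orientation; "force": force on the tool from outside, world axes, zero at the start; "wrist_torque": the same for the moment, N m; "opening": finger opening in m; "gripper_force": force on a finger pad.
Only numpy, scipy, OpenCV 4.12 (cv2) and the standard library are available. Lean on these libraries where they do the work, as an engineer would, in place of code of your own. Each camera call takes 0.05 s, during which the arm holds its last target. There are 200 camera calls.

## Working session

There is one attempt and no reset: what is moved stays moved. The work goes in short steps, Python scripts to look and compute and a tool call to move; the robot and the scene stay as the last step left them, time stands still between calls to the robot, and variables do not carry over. Pictures are saved under pics/ and viewed, at most 10 in all, crops included, and the job is handed in when it is done.

Besides the shell and the picture viewer there is one more tool, called after ">>>" in YAML: its name, and indented under it one key for each argument. arm_command: Moves the arm, as the interface text tells. Shifts and turns lie within -1 to 1; 1 stands for 0.2 m of shift or pi rad of turn. Its arguments: {"type":"object","properties":{"increments":{"type":"array","items":{"type":"array","items":{"type":"number","minimum":-1,"maximum":1}}},"fingers":{"type":"number"},"force":{"type":"number"}},"required":["increments"]}

```bash
mkdir -p pics
python3 - <<'E'
from plant import *
import cv2,numpy as np,pickle
s=read_state();print({k:np.round(v,3) for k,v in s.items()})
for n in("top","side","wrist"):
    c=read_camera(n);cv2.imwrite(f"pics/{n}0.png",c["image"][...,::-1]);pickle.dump(c,open(n+".pkl","wb"))
    print(n,c["fx"],c["fy"],c["cx"],c["cy"],np.round(c["T"],3).tolist())
E
```

```text
{'t': np.float64(0.0), 'q': array([ 1.169,  0.131,  1.489, -0.   ,  1.523, -0.085]), 'dq': array([ 0.   , -0.002,  0.001, -0.   ,  0.001, -0.001]), 'joint_torque': array([ 2.0000e-03, -5.5985e+01, -4.9176e+01,  7.7000e-02,  3.5000e-02,
       -0.0000e+00]), 'tool_pos': array([0.187, 0.57 , 0.404]), 'orientation': array([-4.950e-01, -3.102e+00,  3.000e-03]), 'force': array([0.383, 0.355, 0.112]), 'wrist_torque': array([0.001, 0.032, 0.053]), 'gripper_force': np.float64(0.0), 'opening': np.float64(0.093)}
top 486.8569814110867 486.8569814110867 322.40005720451074 239.80962141633495 [[0.028, -0.991, 0.131, 0.344], [-0.999, -0.03, -0.012, 0.077], [0.016, -0.131, -0.991, 1.285], [0.0, 0.0, 0.0, 1.0]]
side 620.7092583008663 620.7092583008663 324.3607632829086 232.21722994441808 [[-0.95, -0.178, 0.258, 0.033], [-0.313, 0.579, -0.753, 1.37], [-0.015, -0.796, -0.605, 1.158], [0.0, 0.0, 0.0, 1.0]]
wrist 371.64829954431775 371.64829954431775 319.19442209595616 238.06093647999694 [[0.312, 0.907, 0.282, 0.107], [0.95, -0.297, -0.095, 0.596], [-0.003, 0.297, -0.955, 0.384], [0.0, 0.0, 0.0, 1.0]]
```

View pics/top0.png

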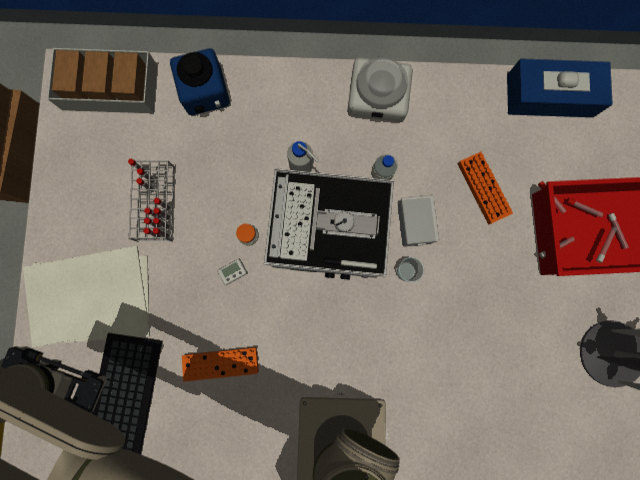

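View pics/side0.png

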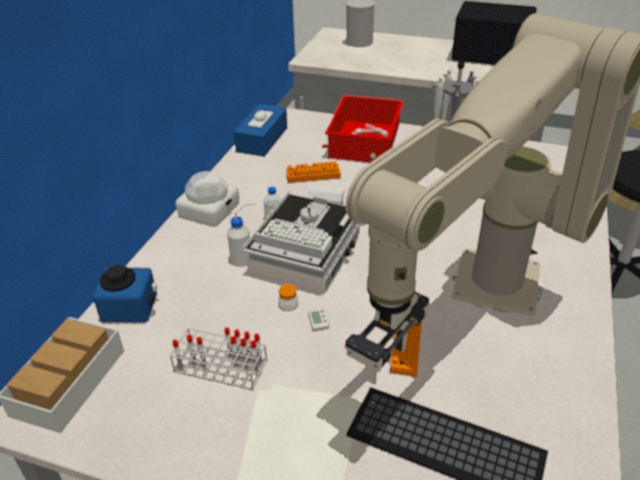

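The top view shows the shaker at about (330,222), with the white rack at (298,222), the nut at (343,222) and the tail at (378,224). The orange racks at (220,363) and (485,187) are look-alikes. The white rack between the jaw and the fence on the shaker is the real one. I'll confirm this in one enlarged crop.

```bash
cat > h.py <<'E'
import numpy as np,cv2,pickle
from scipy.spatial.transform import Rotation as R
def ray(c,u,v,z):
    T=c["T"];d=T[:3,:3]@np.array([(u-c["cx"])/c["fx"],(v-c["cy"])/c["fy"],1.]);o=T[:3,3]
    return o+d*(z-o[2])/d[2]
def proj(c,p):
    T=c["T"];q=T[:3,:3].T@(np.array(p)-T[:3,3]);return np.array([c["cx"]+c["fx"]*q[0]/q[2],c["cy"]+c["fy"]*q[1]/q[2]])
def projw(c,p):
    T=c["T"];q=T[:3,:3].T@(np.array(p)-T[:3,3]);th=np.arctan2(np.hypot(q[0],q[1]),q[2]);r=c["fx"]*th;n=np.hypot(q[0],q[1])
    return np.array([c["cx"]+r*q[0]/n,c["cy"]+r*q[1]/n])
def rayw(c,u,v,z):
    x=u-c["cx"];y=v-c["cy"];r=np.hypot(x,y);th=r/c["fx"]
    d=np.array([np.sin(th)*x/r,np.sin(th)*y/r,np.cos(th)]);d=c["T"][:3,:3]@d;o=c["T"][:3,3];return o+d*(z-o[2])/d[2]
E
python3 - <<'E'
from h import *
c=pickle.load(open("top.pkl","rb"));im=c["image"]
cv2.imwrite("pics/crop0.png",cv2.resize(im[164:284,260:400,::-1],None,fx=5,fy=5,interpolation=cv2.INTER_CUBIC))
E
```

```text
(no output)
```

View pics/crop0.png

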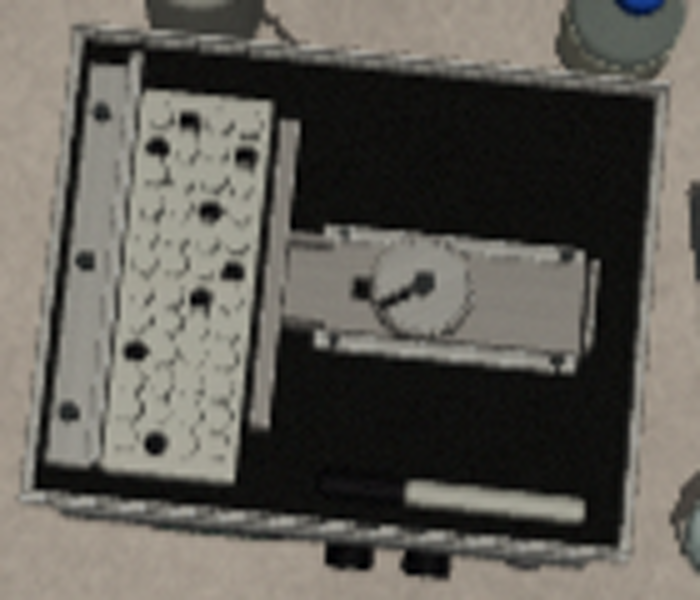

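The crop confirms it: the white rack lies between fence and jaw. The nut's centre is at crop (421,290), its stripe points to the lower left, and the tail lip is at crop (592,305). Next I'll work out the positions.

Run:
```python
from h import *
from plant import *
c=pickle.load(open("top.pkl","rb"))
px=lambda u,v:(260+(u+.5)/5-.5,164+(v+.5)/5-.5)
C=np.array([ray(c,*px(*p),.106) for p in [(80,30),(662,90),(625,555),(28,497)]])
print(np.round(C,4));print("edges",np.linalg.norm(np.diff(C[[0,1,2,3,0]],axis=0),axis=1))
e=C[0]-C[1]+C[3]-C[2];yaw=np.arctan2(-e[0],e[1]);print("yaw deg",np.degrees(yaw),"centre",C.mean(0))
y=e/np.linalg.norm(e)
print("nut pred",C.mean(0)-.035*y)
N=ray(c,*px(421,290),.132);print("nut",N);print("stud",ray(c,*px(424,283),.146))
print("tail top inner/mid",ray(c,*px(587,303),.13))
s=read_state();r=R.from_rotvec(s["orientation"]).as_matrix();print("tool x",r[:,0],"az",np.arctan2(r[1,0],r[0,0]),"q1,q6",s["q"][[0,5]])
b=pickle.load(open("side.pkl","rb"));print("nut in side px",proj(b,N))
# refine by circle on upsampled crop
g=cv2.cvtColor(cv2.resize(c["image"][200:245,320:368],None,fx=8,fy=8,interpolation=cv2.INTER_CUBIC),cv2.COLOR_RGB2GRAY)
h=cv2.HoughCircles(cv2.medianBlur(g,5),cv2.HOUGH_GRADIENT,1,50,param1=80,param2=15,minRadius=65,maxRadius=95)
if h is not None:
  for q in h[0][:3]: print(q,ray(c,320+(q[0]+.5)/8-.5,200+(q[1]+.5)/8-.5,.132))
```

```text
[[ 0.6728  0.1839  0.106 ]
 [ 0.6514 -0.1063  0.106 ]
 [ 0.4197 -0.0904  0.106 ]
 [ 0.4395  0.1997  0.106 ]]
edges [0.29099747 0.23225071 0.29077455 0.23382893]
yaw deg -4.053791487231925 centre [0.5458229  0.04673754 0.106     ]
nut pred [0.54334865 0.0118251  0.106     ]
nut [0.54244491 0.01288249 0.132     ]
stud [0.54345257 0.01231111 0.146     ]
tail top inner/mid [ 0.53887958 -0.0673221   0.13      ]
tool x [-9.50221037e-01  3.11576587e-01  1.09047702e-04] az 2.824740890263496 q1,q6 [ 1.16858853 -0.08535544]
nut in side px [309.32976395 211.25908499]
[107.5 124.5  69.1] [0.55743905 0.03922036 0.132     ]
```

```bash
cat >> h.py <<'E'
def plan(p,az,t,n=5,p0=None,az0=None):
    """rows (tool shift x,y,z; turn z) from state s to world p, azimuth az (rad) of tool x, tool down"""
    from plant import read_state
    s=read_state();r=R.from_rotvec(s["orientation"]).as_matrix();a0=np.arctan2(r[1,0],r[0,0])
    sh=r.T@(np.array(p)-s["tool_pos"])/.2
    print("pos",np.round(s["tool_pos"],4),"az",round(np.degrees(a0),2),"tilt",np.round(r[:2,2],4),"shift",np.round(sh,4),"turn",round(-(az-a0)/np.pi,4))
E
python3 - <<'E'
from h import *
N=np.array([.543,.012]);
for d,z in((.05,.405),):
  a=np.radians(-30);p=N-d*np.array([np.cos(a),np.sin(a)]);print(p);plan([*p,z],a,0)
E
```

```text
[0.49969873 0.037     ]
pos [0.1868 0.57   0.4039] az 161.85 tilt [-0.0006 -0.0013] shift [-2.3168 -2.0449 -0.0027] turn 1.0658
```

>>> arm_command:
  increments:
    - [-0.2,-0.18,0,0,0,0.058]
    - [-0.4,-0.36,0,0,0,0.116]
    - [-0.6,-0.53,0,0,0,0.174]
    - [-0.8,-0.71,0,0,0,0.232]
    - [-1,-0.88,0,0,0,0.29]
  fingers: 1
  force: 10

```text
t: 0.78
tool_pos: [0.3226, 0.339, 0.4045]
orientation: [1.817, 2.563, -0.0]
force: [0.2, -0.9, -0.1]
opening: 0.0475
gripper_force: 0.0
```

Run:
```python
from h import *
plan([.4997,.037,.405],np.radians(-30),0)
```

```text
pos [0.3226 0.339  0.4045] az 109.32 tilt [-0.     -0.0001] shift [-1.7179  0.3363 -0.0023] turn 0.774
```

>>> arm_command:
  increments:
    - [-0.24,0.05,0,0,0,0.058]
    - [-0.48,0.1,0,0,0,0.116]
    - [-0.72,0.14,0,0,0,0.174]
    - [-0.96,0.19,0,0,0,0.232]
    - [-1,0.2,0,0,0,0.29]

```text
t: 1.4
tool_pos: [0.4281, 0.1633, 0.4045]
orientation: [2.762, 1.496, -0.001]
force: [-0.5, 1.1, 0.4]
opening: 0.0012
gripper_force: 0.0
```

Run:
```python
from h import *
plan([.4997,.037,.405],np.radians(-30),0)
```

```text
pos [0.4281 0.1633 0.4045] az 56.9 tilt [-0.     -0.0007] shift [-0.3332  0.6448 -0.002 ] turn 0.4828
```

>>> arm_command:
  increments:
    - [-0.07,0.13,0,0,0,0.058]
    - [-0.13,0.26,0,0,0,0.116]
    - [-0.2,0.39,0,0,0,0.174]
    - [-0.27,0.52,0,0,0,0.232]
    - [-0.333,0.645,0,0,0,0.29]

```text
t: 2.02
tool_pos: [0.5002, 0.0392, 0.4045]
orientation: [-3.139, -0.134, 0.001]
force: [-0.3, -0.1, 0.4]
opening: 0.0005
gripper_force: 0.0
```

>>> arm_command:
  increments:
    - [0,0,0,0,0,0.058]
    - [0,0,0,0,0,0.116]
    - [0,0,0,0,0,0.174]
    - [0,0,0,0,0,0.193]
    - [0,0,0,0,0,0.193]

```text
t: 2.65
tool_pos: [0.4999, 0.0401, 0.4045]
orientation: [3.038, -0.799, -0.001]
force: [-0.3, -0.7, 1.7]
opening: 0.0008
gripper_force: 0.0
```

Run:
```python
from h import *
from plant import *
plan([.4997,.037,.303],np.radians(-30),0)
c=read_camera("wrist");pickle.dump(c,open("w1.pkl","wb"));cv2.imwrite("pics/w1.png",c["image"][...,::-1])
print(projw(c,[.543,.012,.132]))
```

```text
pos [0.4999 0.0401 0.4045] az -29.46 tilt [-0.0005 -0.    ] shift [0.0073 0.0139 0.5074] turn 0.003
[323.40029258 171.64553636]
```

View pics/w1.png

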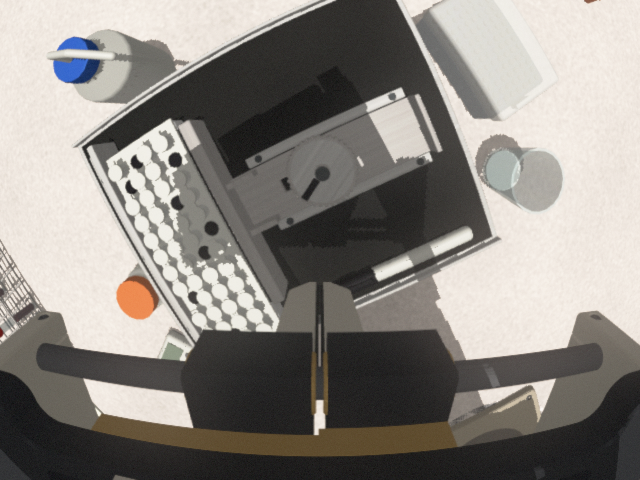

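The wrist view shows the nut at (321,171) within about 1 mm of the prediction. The stripe points to (305,196) and the closed fingertips are at (320,285), short of the nut. Next I lower beside the nut and probe for contact.

>>> arm_command:
  increments:
    - [0.002,0.003,0.1,0,0,0.003]
    - [0.004,0.006,0.2,0,0,0.003]
    - [0.006,0.01,0.3,0,0,0.003]
    - [0.007,0.014,0.4,0,0,0.003]
    - [0.007,0.014,0.505,0,0,0.003]

```text
t: 3.32
tool_pos: [0.4992, 0.037, 0.3015]
orientation: [3.034, -0.813, -0.002]
force: [0.3, -0.1, -0.5]
opening: 0.0009
gripper_force: 0.0
```

>>> arm_command:
  increments:
    - [0.04,0,0,0,0,0]
    - [0.06,0,0,0,0,0]
    - [0.07,0,0,0,0,0]
    - [0.075,0,0,0,0,0]
    - [0.075,0,0,0,0,0]

```text
t: 3.95
tool_pos: [0.5129, 0.0295, 0.3042]
orientation: [-3.034, 0.814, -0.001]
force: [-0.0, 1.3, 0.3]
opening: 0.0003
gripper_force: 0.0
```

Run:
```python
from h import *
from plant import *
a=np.radians(-30);d=.0325
plan([.543-d*np.cos(a),.012-d*np.sin(a),.303],a,0)
c=read_camera("wrist");pickle.dump(c,open("w2.pkl","wb"));cv2.imwrite("pics/w2.png",c["image"][...,::-1])
```

```text
pos [0.5129 0.0295 0.3042] az -30.03 tilt [ 0.0007 -0.    ] shift [0.0115 0.0006 0.0058] turn -0.0002
```

View pics/w2.png

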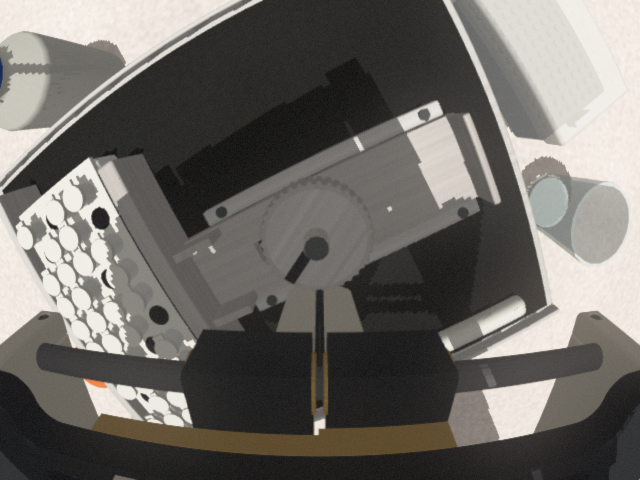

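The wrist view shows the tips at (320,288), just short of the rim's lower edge at (318,290), and the stud at (316,247). I'll press in gently.

>>> arm_command:
  increments:
    - [0.005,0,0,0,0,0]
    - [0.01,0,0,0,0,0]
    - [0.015,0,0,0,0,0]
    - [0.02,0,0,0,0,0]
    - [0.02,0,0,0,0,0]

```text
t: 4.62
tool_pos: [0.5153, 0.0282, 0.3035]
orientation: [-3.034, 0.813, 0.006]
force: [-10.2, 4.6, 7.0]
opening: 0.0006
gripper_force: 5.4
```

>>> arm_command:
  increments:
    - [0.0022,0.0258,0,0,0,-0.0533]
    - [0.0086,0.051,0,0,0,-0.1067]
    - [0.0192,0.0747,0,0,0,-0.16]
    - [0.0335,0.0963,0,0,0,-0.2133]
    - [0.0513,0.1152,0,0,0,-0.2667]

```text
t: 5.25
tool_pos: [0.5128, 0.0023, 0.3037]
orientation: [-3.101, -0.5, 0.005]
force: [-5.9, -0.0, 3.1]
opening: 0.0005
gripper_force: 3.1
```

```bash
cat > m.py <<'E'
from h import *
from plant import *
import sys
N=np.array([.543,.012])
s=read_state();r=R.from_rotvec(s["orientation"]).as_matrix();az=np.arctan2(r[1,0],r[0,0])
w=N-s["tool_pos"][:2];print("t",round(float(s["t"]),2),"az",np.degrees(az).round(1),"q6",s["q"][5].round(2),"bearing",np.degrees(np.arctan2(w[1],w[0])).round(1),"d",np.linalg.norm(w).round(4),"z",s["tool_pos"][2].round(4),"F tool",np.round(r.T@s["force"],1))
c=read_camera("wrist")
# stripe: sample darkness on a ring of radius 9..18 mm at the nut's top
zt=float(sys.argv[1]) if len(sys.argv)>1 else .132
g=cv2.GaussianBlur(cv2.cvtColor(c["image"],cv2.COLOR_RGB2GRAY),(3,3),0).astype(np.float32)
A=np.radians(np.arange(0,360,1));P=[]
for a in A:
    uv=np.array([projw(c,[N[0]+k*np.cos(a),N[1]+k*np.sin(a),zt]) for k in np.linspace(.010,.019,8)],np.float32)
    P.append(cv2.remap(g,uv[:,0].reshape(1,-1),uv[:,1].reshape(1,-1),cv2.INTER_LINEAR).mean())
P=np.array(P);k=np.ones(9)/9;Q=np.convolve(np.r_[P[-4:],P,P[:4]],k,"valid")
w=np.clip(np.median(Q)*.7-Q,0,None);print("stripe az",np.degrees(np.angle((w*np.exp(1j*A)).sum())).round(1),"min at",Q.argmin(),Q.min().round(0),"med",np.median(Q).round(0))
if len(sys.argv)>2: cv2.imwrite(sys.argv[2],c["image"][...,::-1])
E
python3 m.py
python3 - <<'E'
import re
src=open('m.py').read().replace('c=read_camera("wrist")','c=pickle.load(open("w2.pkl","rb"))')
import sys;sys.path.insert(0,'.');import os;os.chdir('.');sys.argv=['x'];exec(src)
E
```

```text
t 5.25 az 18.3 q6 1.16 bearing 17.8 d 0.0317 z 0.3037 F tool [-5.6 -1.8 -3.1]
stripe az 158.6 min at 159 35.0 med 114.0
t 5.3 az 18.8 q6 1.15 bearing 18.7 d 0.0317 z 0.3036 F tool [-7.3 -1.5 -5. ]
stripe az 113.3 min at 113 37.0 med 115.0
```

>>> arm_command:
  increments:
    - [0.0052,0.0258,0,0,0,-0.0533]
    - [0.0116,0.051,0,0,0,-0.1067]
    - [0.0222,0.0747,0,0,0,-0.16]
    - [0.0365,0.0963,0,0,0,-0.2133]
    - [0.0543,0.1152,0,0,0,-0.2667]

```text
t: 5.92
tool_pos: [0.5307, -0.0174, 0.304]
orientation: [2.63, 1.716, -0.005]
force: [-5.5, -6.9, 4.9]
opening: 0.0007
gripper_force: 4.1
```

```bash
python3 m.py .1325
```

```text
t 5.92 az 66.3 q6 0.29 bearing 67.3 d 0.0319 z 0.304 F tool [-8.6 -2.3 -4.9]
stripe az -151.2 min at 209 34.0 med 112.0
```

>>> arm_command:
  increments:
    - [0.0022,0.0258,0,0,0,-0.0533]
    - [0.0086,0.051,0,0,0,-0.1067]
    - [0.0192,0.0747,0,0,0,-0.16]
    - [0.0335,0.0963,0,0,0,-0.2133]
    - [0.0513,0.1152,0,0,0,-0.2667]

```text
t: 6.6
tool_pos: [0.557, -0.0177, 0.3046]
orientation: [1.703, 2.635, -0.003]
force: [0.3, -8.1, 2.0]
opening: 0.0007
gripper_force: 3.9
```

```bash
python3 m.py .133
```

```text
t 6.6 az 114.3 q6 -0.55 bearing 115.2 d 0.0329 z 0.3046 F tool [-7.6 -3.1 -2. ]
stripe az -80.1 min at 260 49.0 med 186.0
```

>>> arm_command:
  increments:
    - [0.0022,0.0258,0,0,0,-0.0533]
    - [0.0086,0.051,0,0,0,-0.1067]
    - [0.0192,0.0747,0,0,0,-0.16]
    - [0.0335,0.0963,0,0,0,-0.2133]
    - [0.0513,0.1152,0,0,0,-0.2667]

```text
t: 7.28
tool_pos: [0.5749, 0.0016, 0.3052]
orientation: [0.483, 3.098, -0.002]
force: [8.3, -4.9, -0.4]
opening: 0.0004
gripper_force: 4.6
```

```bash
python3 m.py .1335
```

```text
t 7.28 az 162.3 q6 -1.35 bearing 161.9 d 0.0335 z 0.3052 F tool [-9.4 -2.1  0.5]
stripe az -28.0 min at 308 54.0 med 219.0
```

>>> arm_command:
  increments:
    - [0.0022,0.0258,0,0,0,-0.0533]
    - [0.0086,0.051,0,0,0,-0.1067]
    - [0.0192,0.0747,0,0,0,-0.16]
    - [0.0335,0.0963,0,0,0,-0.2133]
    - [0.0513,0.1152,0,0,0,-0.2667]

```text
t: 7.95
tool_pos: [0.5726, 0.0282, 0.3057]
orientation: [-0.819, 3.024, -0.002]
force: [10.5, 3.8, -0.4]
opening: 0.0009
gripper_force: 5.7
```

```bash
sed -i 's/\[.543,.012\]/[.544,.012]/' m.py; python3 m.py .134
```

```text
t 7.95 az -149.7 q6 -2.14 bearing -150.5 d 0.0329 z 0.3057 F tool [-11.   -2.    0.5]
stripe az 22.0 min at 354 50.0 med 220.0
```

>>> arm_command:
  increments:
    - [-0.095,0,0,0,0,0]
    - [-0.0908,-0.0456,0,0,0,0.0583]
    - [-0.0784,-0.0896,0,0,0,0.1167]
    - [-0.0582,-0.1306,0,0,0,0.175]
    - [-0.0308,-0.1673,0,0,0,0.2333]

```text
t: 8.62
tool_pos: [0.5927, 0.0015, 0.3036]
orientation: [0.338, 3.123, -0.0]
force: [0.2, 0.8, 0.2]
opening: 0.0004
gripper_force: 0.0
```

>>> arm_command:
  increments:
    - [0.0042,-0.0456,0,0,0,0.0583]
    - [0.0166,-0.0896,0,0,0,0.1167]
    - [0.0368,-0.1306,0,0,0,0.175]
    - [0.0642,-0.1673,0,0,0,0.2333]
    - [0.0978,-0.1983,0,0,0,0.2917]

```text
t: 9.25
tool_pos: [0.5651, -0.0333, 0.3037]
orientation: [1.685, 2.652, -0.0]
force: [0.3, 0.8, -0.2]
opening: 0.0002
gripper_force: 0.0
```

```bash
python3 m.py .134
```

```text
t 9.25 az 115.1 q6 -0.59 bearing 115.0 d 0.0499 z 0.3037 F tool [0.6 0.6 0.2]
stripe az 2.4 min at 355 59.0 med 175.0
```

>>> arm_command:
  increments:
    - [0.0042,-0.0456,0,0,0,0.0583]
    - [0.0166,-0.0896,0,0,0,0.1167]
    - [0.0368,-0.1306,0,0,0,0.175]
    - [0.0642,-0.1673,0,0,0,0.2333]
    - [0.0978,-0.1983,0,0,0,0.2917]

```text
t: 9.93
tool_pos: [0.5209, -0.0323, 0.3037]
orientation: [2.681, 1.637, 0.0]
force: [-0.0, -0.4, 0.6]
opening: 0.0004
gripper_force: 0.0
```

>>> arm_command:
  increments:
    - [0.0042,-0.0456,0,0,0,0.0583]
    - [0.0166,-0.0896,0,0,0,0.1167]
    - [0.0368,-0.1306,0,0,0,0.175]
    - [0.0642,-0.1673,0,0,0,0.2333]
    - [0.0978,-0.1983,0,0,0,0.2917]

```text
t: 10.55
tool_pos: [0.4945, 0.0034, 0.3038]
orientation: [3.129, 0.283, 0.001]
force: [0.1, 0.0, 0.3]
opening: 0.001
gripper_force: 0.0
```

>>> arm_command:
  increments:
    - [0.0042,-0.0456,0,0,0,0.0583]
    - [0.0166,-0.0896,0,0,0,0.1167]
    - [0.0368,-0.1306,0,0,0,0.175]
    - [0.0642,-0.1673,0,0,0,0.2333]
    - [0.0642,-0.1673,0,0,0,0.2333]

```text
t: 11.18
tool_pos: [0.5013, 0.0387, 0.3038]
orientation: [-3.025, 0.846, -0.0]
force: [0.4, 0.1, 0.4]
opening: 0.0006
gripper_force: 0.0
```

```bash
python3 m.py .134
```

```text
t 11.18 az -31.3 q6 2.09 bearing -32.0 d 0.0504 z 0.3038 F tool [ 0.3 -0.3 -0.4]
stripe az -4.9 min at 355 34.0 med 116.0
```

>>> arm_command:
  increments:
    - [0.05,0,0,0,0,0]
    - [0.075,0,0,0,0,0]
    - [0.087,0,0,0,0,0]
    - [0.095,0,0,0,0,0]
    - [0.098,0,0,0,0,0]

```text
t: 11.85
tool_pos: [0.5165, 0.0289, 0.3035]
orientation: [-3.023, 0.851, 0.009]
force: [-14.0, 7.3, 11.4]
opening: 0.0002
gripper_force: 8.3
```

>>> arm_command:
  increments:
    - [0.0022,0.0258,0,0,0,-0.0533]
    - [0.0086,0.051,0,0,0,-0.1067]
    - [0.0192,0.0747,0,0,0,-0.16]
    - [0.0335,0.0963,0,0,0,-0.2133]
    - [0.0513,0.1152,0,0,0,-0.2667]

```text
t: 12.48
tool_pos: [0.5133, 0.0027, 0.3037]
orientation: [-3.107, -0.461, 0.008]
force: [-11.5, 0.2, 10.0]
opening: 0.0005
gripper_force: 5.8
```

```bash
python3 m.py .1345
```

```text
t 12.47 az 16.9 q6 1.18 bearing 16.8 d 0.0321 z 0.3037 F tool [-11.   -3.5 -10. ]
stripe az 40.7 min at 40 36.0 med 114.0
```

>>> arm_command:
  increments:
    - [0.0002,0.0258,-0.005,0,0,-0.0533]
    - [0.0066,0.051,-0.005,0,0,-0.1067]
    - [0.0172,0.0747,-0.005,0,0,-0.16]
    - [0.0315,0.0963,-0.005,0,0,-0.2133]
    - [0.0503,0.1152,-0.005,0,0,-0.2667]

```text
t: 13.15
tool_pos: [0.5303, -0.0173, 0.3043]
orientation: [2.652, 1.684, -0.005]
force: [-3.5, -4.1, 1.2]
opening: 0.0002
gripper_force: 2.7
```

>>> arm_command:
  increments:
    - [0.0022,0.0258,0,0,0,-0.0533]
    - [0.0086,0.051,0,0,0,-0.1067]
    - [0.0192,0.0747,0,0,0,-0.16]
    - [0.0335,0.0963,0,0,0,-0.2133]
    - [0.0513,0.1152,0,0,0,-0.2667]

```text
t: 13.78
tool_pos: [0.5563, -0.0183, 0.3048]
orientation: [1.737, 2.615, -0.003]
force: [1.4, -5.6, -1.5]
opening: 0.0005
gripper_force: 3.0
```

```bash
python3 m.py .135
```

```text
t 13.78 az 112.8 q6 -0.52 bearing 112.2 d 0.0327 z 0.3048 F tool [-5.7 -0.9  1.5]
stripe az 128.8 min at 128 63.0 med 140.0
```

>>> arm_command:
  increments:
    - [0.0052,0.0258,0,0,0,-0.0533]
    - [0.0116,0.051,0,0,0,-0.1067]
    - [0.0222,0.0747,0,0,0,-0.16]
    - [0.0365,0.0963,0,0,0,-0.2133]
    - [0.0543,0.1152,0,0,0,-0.2667]

```text
t: 14.45
tool_pos: [0.5746, 0.0008, 0.3056]
orientation: [0.522, 3.092, -0.002]
force: [9.7, -3.9, -3.4]
opening: 0.0002
gripper_force: 5.1
```

>>> arm_command:
  increments:
    - [0.0022,0.0258,0,0,0,-0.0533]
    - [0.0086,0.051,0,0,0,-0.1067]
    - [0.0192,0.0747,0,0,0,-0.16]
    - [0.0335,0.0963,0,0,0,-0.2133]
    - [0.0513,0.1152,0,0,0,-0.2667]

```text
t: 15.08
tool_pos: [0.5729, 0.0276, 0.306]
orientation: [-0.782, 3.035, -0.001]
force: [10.2, 5.8, -3.5]
opening: 0.0003
gripper_force: 6.1
```

```bash
python3 m.py .136
```

```text
t 15.07 az -151.1 q6 -2.12 bearing -151.7 d 0.0329 z 0.306 F tool [-11.7   0.2   3.6]
stripe az -6.3 min at 225 69.0 med 187.0
```

>>> arm_command:
  increments:
    - [-0.095,0,0,0,0,0]
    - [-0.0908,-0.0456,0,0,0,0.0583]
    - [-0.0784,-0.0896,0,0,0,0.1167]
    - [-0.0582,-0.1306,0,0,0,0.175]
    - [-0.0308,-0.1673,0,0,0,0.2333]

```text
t: 15.75
tool_pos: [0.5926, 0.0001, 0.3046]
orientation: [-0.377, -3.119, 0.0]
force: [0.2, -0.3, -0.7]
opening: 0.0005
gripper_force: 0.0
```

>>> arm_command:
  increments:
    - [0.0042,-0.0456,0,0,0,0.0583]
    - [0.0166,-0.0896,0,0,0,0.1167]
    - [0.0368,-0.1306,0,0,0,0.175]
    - [0.0642,-0.1673,0,0,0,0.2333]
    - [0.0978,-0.1983,0,0,0,0.2917]

```text
t: 16.38
tool_pos: [0.564, -0.0339, 0.3046]
orientation: [1.718, 2.63, -0.0]
force: [0.3, -0.1, 0.4]
opening: 0.0006
gripper_force: 0.0
```

>>> arm_command:
  increments:
    - [0.0042,-0.0456,0,0,0,0.0583]
    - [0.0166,-0.0896,0,0,0,0.1167]
    - [0.0368,-0.1306,0,0,0,0.175]
    - [0.0642,-0.1673,0,0,0,0.2333]
    - [0.0978,-0.1983,0,0,0,0.2917]

```text
t: 17.0
tool_pos: [0.5197, -0.0319, 0.3047]
orientation: [2.704, 1.599, -0.0]
force: [0.2, 0.7, -0.4]
opening: 0.0004
gripper_force: 0.0
```

>>> arm_command:
  increments:
    - [0.0042,-0.0456,0,0,0,0.0583]
    - [0.0166,-0.0896,0,0,0,0.1167]
    - [0.0368,-0.1306,0,0,0,0.175]
    - [0.0642,-0.1673,0,0,0,0.2333]
    - [0.0978,-0.1983,0,0,0,0.2917]

```text
t: 17.62
tool_pos: [0.4944, 0.0045, 0.3047]
orientation: [3.132, 0.238, 0.0]
force: [0.2, 1.0, 0.2]
opening: 0.0002
gripper_force: 0.0
```

>>> arm_command:
  increments:
    - [0.0042,-0.0456,0,0,0,0.0583]
    - [0.0166,-0.0896,0,0,0,0.1167]
    - [0.0368,-0.1306,0,0,0,0.175]
    - [0.0642,-0.1673,0,0,0,0.2333]
    - [0.0978,-0.1983,0,0,0,0.2917]

```text
t: 18.25
tool_pos: [0.5078, 0.0468, 0.3047]
orientation: [2.915, -1.172, 0.0]
force: [0.7, -0.4, 0.0]
opening: 0.0007
gripper_force: 0.0
```

```bash
python3 m.py .136
```

```text
t 18.25 az -43.8 q6 2.33 bearing -43.8 d 0.0502 z 0.3047 F tool [ 0.8 -0.2 -0. ]
stripe az -135.1 min at 224 39.0 med 116.0
```

>>> arm_command:
  increments:
    - [0.05,0,0,0,0,0]
    - [0.075,0,0,0,0,0]
    - [0.087,0,0,0,0,0]
    - [0.094,0,0,0,0,0]
    - [0.096,0,0,0,0,0]

```text
t: 18.92
tool_pos: [0.5203, 0.0344, 0.3046]
orientation: [-2.918, 1.16, 0.008]
force: [-11.1, 8.7, 8.7]
opening: 0.0006
gripper_force: 7.5
```

>>> arm_command:
  increments:
    - [0.0024,0.0269,0,0,0,-0.0556]
    - [0.0093,0.053,0,0,0,-0.1111]
    - [0.0208,0.0775,0,0,0,-0.1667]
    - [0.0363,0.0996,0,0,0,-0.2222]
    - [0.0554,0.1187,0,0,0,-0.2778]

```text
t: 19.55
tool_pos: [0.5119, 0.0084, 0.3048]
orientation: [-3.135, -0.19, 0.007]
force: [-10.8, -0.5, 9.6]
opening: 0.0004
gripper_force: 5.5
```

>>> arm_command:
  increments:
    - [0.0024,0.0269,0,0,0,-0.0556]
    - [0.0093,0.053,0,0,0,-0.1111]
    - [0.0208,0.0775,0,0,0,-0.1667]
    - [0.0363,0.0996,0,0,0,-0.2222]
    - [0.0554,0.1187,0,0,0,-0.2778]

```text
t: 20.18
tool_pos: [0.5265, -0.0152, 0.3052]
orientation: [2.761, 1.496, -0.004]
force: [-5.3, -5.7, 5.9]
opening: 0.0005
gripper_force: 3.6
```

```bash
python3 m.py .137 pics/w3.png
```

```text
t 20.18 az 56.9 q6 0.45 bearing 57.3 d 0.0323 z 0.3052 F tool [-7.7 -1.3 -5.8]
stripe az -32.7 min at 327 37.0 med 113.0
```

View pics/w3.png

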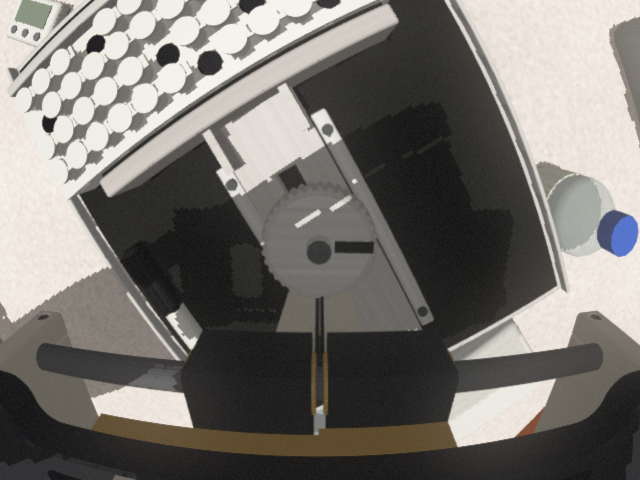

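The view shows the stripe running to (372,246) from the stud at (319,251). The jaw still sits against the rack, so the bar hasn't moved. The nut is at about 574°, with about 146° to go.

>>> arm_command:
  increments:
    - [0.0054,0.0269,0,0,0,-0.0556]
    - [0.0123,0.053,0,0,0,-0.1111]
    - [0.0238,0.0775,0,0,0,-0.1667]
    - [0.0393,0.0996,0,0,0,-0.2222]
    - [0.0584,0.1187,0,0,0,-0.2778]

```text
t: 20.85
tool_pos: [0.5538, -0.0189, 0.3058]
orientation: [1.869, 2.521, -0.002]
force: [1.2, -6.3, 3.4]
opening: 0.0007
gripper_force: 3.4
```

>>> arm_command:
  increments:
    - [0.0024,0.0269,0,0,0,-0.0556]
    - [0.0093,0.053,0,0,0,-0.1111]
    - [0.0208,0.0775,0,0,0,-0.1667]
    - [0.0363,0.0996,0,0,0,-0.2222]
    - [0.0554,0.1187,0,0,0,-0.2778]

```text
t: 21.48
tool_pos: [0.5742, -0.001, 0.3063]
orientation: [0.628, 3.072, -0.001]
force: [5.9, -4.1, 1.3]
opening: 0.0005
gripper_force: 3.6
```

>>> arm_command:
  increments:
    - [0.0024,0.0269,0,0,0,-0.0556]
    - [0.0093,0.053,0,0,0,-0.1111]
    - [0.0208,0.0775,0,0,0,-0.1667]
    - [0.0363,0.0996,0,0,0,-0.2222]
    - [0.0554,0.1187,0,0,0,-0.2778]

```text
t: 22.1
tool_pos: [0.5739, 0.0265, 0.3068]
orientation: [-0.73, 3.048, -0.002]
force: [9.5, 3.6, 0.7]
opening: 0.0001
gripper_force: 4.7
```

```bash
python3 m.py .138 pics/w4.png
```

```text
t 22.1 az -153.1 q6 -2.08 bearing -154.1 d 0.0332 z 0.3068 F tool [-10.1  -1.1  -0.6]
stripe az 56.5 min at 109 67.0 med 213.0
```

View pics/w4.png

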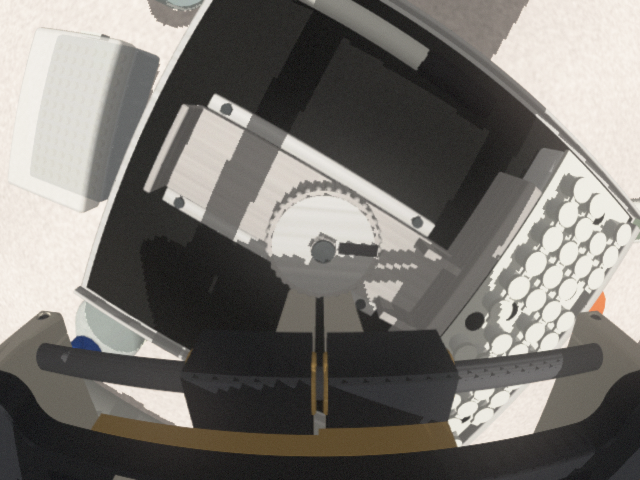

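The stripe is at azimuth 109° against 113° at the start, so the nut has made two full turns to within about 4°. The bar is unmoved. I'll retract and orbit back to the tail side.

>>> arm_command:
  increments:
    - [-0.095,0,0,0,0,0]
    - [-0.0908,-0.0456,0,0,0,0.0583]
    - [-0.0784,-0.0896,0,0,0,0.1167]
    - [-0.0582,-0.1306,0,0,0,0.175]
    - [-0.0308,-0.1673,0,0,0,0.2333]

```text
t: 22.78
tool_pos: [0.5925, -0.0015, 0.3046]
orientation: [-0.43, -3.112, 0.0]
force: [-0.1, 0.5, -0.7]
opening: 0.0002
gripper_force: 0.0
```

>>> arm_command:
  increments:
    - [0.0042,-0.0456,0,0,0,0.0583]
    - [0.0166,-0.0896,0,0,0,0.1167]
    - [0.0368,-0.1306,0,0,0,0.175]
    - [0.0642,-0.1673,0,0,0,0.2333]
    - [0.0978,-0.1983,0,0,0,0.2917]

```text
t: 23.4
tool_pos: [0.5628, -0.0344, 0.3047]
orientation: [1.762, 2.601, -0.0]
force: [-0.5, 0.3, -0.3]
opening: 0.0003
gripper_force: 0.0
```

```bash
python3 m.py .138
python3 - <<'E'
from h import *
a=np.radians(86);p=np.array([.544,.012])-.055*np.array([np.cos(a),np.sin(a)])
plan([*p,.3005],a,0)
E
```

```text
t 23.4 az 111.8 q6 -0.53 bearing 112.1 d 0.0501 z 0.3047 F tool [ 0.4 -0.4  0.3]
stripe az 91.5 min at 113 53.0 med 210.0
pos [ 0.5622 -0.0347  0.3045] az 111.21 tilt [-0.0008 -0.0003] shift [ 0.0017 -0.1174  0.0203] turn 0.1401
```

>>> arm_command:
  increments:
    - [0.0005,-0.04,0,0,0,0.047]
    - [0.001,-0.08,0,0,0,0.094]
    - [0.0017,-0.117,0.007,0,0,0.14]
    - [0.0017,-0.117,0.014,0,0,0.14]
    - [0.0017,-0.117,0.02,0,0,0.14]

```text
t: 24.08
tool_pos: [0.5414, -0.0422, 0.3007]
orientation: [2.277, 2.164, 0.0]
force: [-0.2, 0.7, -0.8]
opening: 0.0008
gripper_force: 0.0
```

>>> arm_command:
  increments:
    - [-0.03,0,0,0,0,0]
    - [-0.06,0,0,0,0,0]
    - [-0.08,0,0,0,0,0]
    - [-0.1,0,0,0,0,0]
    - [-0.12,0,0,0,0,0]

```text
t: 24.7
tool_pos: [0.5399, -0.0661, 0.3008]
orientation: [-2.282, -2.159, -0.001]
force: [-0.1, 2.7, 0.8]
opening: 0.0002
gripper_force: 1.3
```

```bash
python3 m.py .138
```

```text
t 24.7 az 86.8 q6 -0.16 bearing 87.0 d 0.0782 z 0.3008 F tool [ 2.6 -0.3 -0.8]
stripe az 129.9 min at 113 75.0 med 232.0
```

>>> arm_command:
  increments:
    - [-0.025,0,0,0,0,0]
    - [-0.05,0,0,0,0,0]
    - [-0.07,0,0,0,0,0]
    - [-0.085,0,0,0,0,0]
    - [-0.095,0,0,0,0,0]

```text
t: 25.38
tool_pos: [0.5388, -0.0844, 0.3007]
orientation: [-2.281, -2.158, -0.002]
force: [-1.8, 12.7, 3.6]
opening: 0.0006
gripper_force: 6.5
```

>>> arm_command:
  increments:
    - [-0.005,0,0,0,0,0]
    - [-0.01,0,0,0,0,0]
    - [-0.015,0,0,0,0,0]
    - [-0.018,0,0,0,0,0]
    - [-0.018,0,0,0,0,0]

```text
t: 26.0
tool_pos: [0.5387, -0.0854, 0.3007]
orientation: [-2.277, -2.157, -0.008]
force: [-1.6, 22.3, 6.1]
opening: 0.0007
gripper_force: 11.3
```

```bash
python3 m.py .138
```

```text
t 26.0 az 86.9 q6 -0.2 bearing 86.9 d 0.0975 z 0.3007 F tool [22.2 -2.8 -5.9]
stripe az 112.5 min at 112 68.0 med 234.0
```

The force climbed to 22 N with almost no motion, so the bar is against its slot stop. I'll back off, lift clear and check.

>>> arm_command:
  increments:
    - [0.03,0,0,0,0,0]
    - [0.07,0,0,0,0,0]
    - [0.1,0,0,0,0,0]
    - [0.1,0,-0.1,0,0,0]
    - [0.1,0,-0.3,0,0,0]

```text
t: 26.68
tool_pos: [0.5391, -0.0687, 0.3607]
orientation: [-2.28, -2.157, 0.003]
force: [0.4, 0.5, 1.3]
opening: 0.0005
gripper_force: 0.0
```

>>> arm_command:
  increments:
    - [-0.1,0,-0.2,0,0,0]
    - [-0.3,0,-0.3,0,0,0]
    - [-0.55,0,-0.3,0,0,0]
    - [-0.8,0,-0.3,0,0,0]
    - [-1,0,-0.3,0,0,0]

```text
t: 27.3
tool_pos: [0.5282, -0.2705, 0.4227]
orientation: [2.282, 2.156, 0.0]
force: [0.4, 0.3, 0.4]
opening: 0.0006
gripper_force: 0.0
```

Run:
```python
from plant import *
import cv2
c=read_camera("top");cv2.imwrite("pics/t2.png",cv2.resize(c["image"][164:284,260:400,::-1],None,fx=5,fy=5,interpolation=cv2.INTER_CUBIC))
```

```text
(no output)
```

View pics/t2.png

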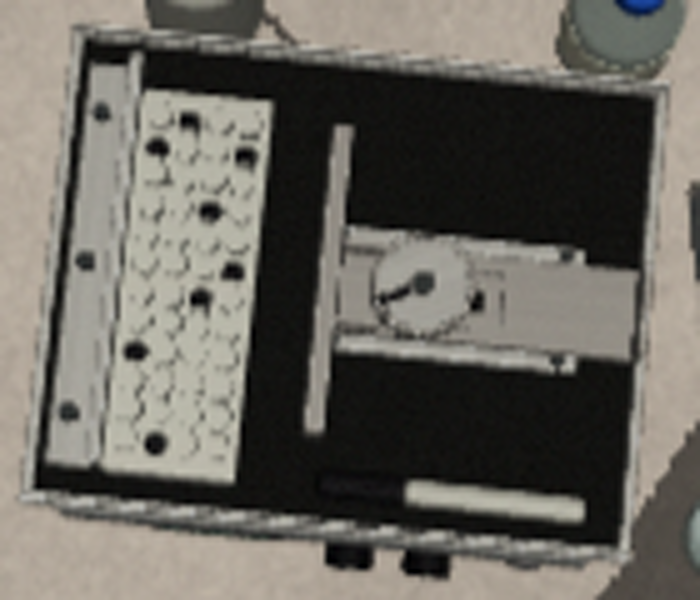

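The jaw has moved from crop x≈283 to 338, about 26 mm. The stripe points the same way as at the start, and the rack and marker haven't moved. Handing in.

```bash
python3 -c "
from plant import *
print(close_job())"
```

```text
the job is handed in; nothing more can be done
None
```

The job is handed in: the nut was rolled two full turns anticlockwise with closed fingertips and the bar stayed put meanwhile. The bar was then pushed back about 26 mm to its slot stop, and the final top view shows the tube rack and marker where they were.

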